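Hold the vial chest open with its lift lever

ROBOT

A 7-joint arm with a two-finger parallel gripper is mounted at the origin on a cart in front of the work surface, level with it; the furniture and walls round the work are solid. World frame = base frame: x ahead of the robot, y to its left, z up, the work surface at z = 0. Lengths are in m, angles in rad, forces in N, time in s.
With the tool pointing down it reaches from about 0.4 to 0.85 m from the base axis. Payload 4.5 kg.
Tool frame: the origin (TCP) lies on the centre line of the jaws, within the pads' length; the fingertips stand 11 mm ahead of it and the grasp point (between the pads) lies 8 mm behind it; z points along the fingers, x is the direction in which the jaws open and shut, and the axes are right-handed (so a half turn about z gives the same grasp; the last joint's range is limited). The gripper opens to 88 mm and grips with 3 to 60 N. Pads are 18 mm wide; open, the fingers measure 123 mm over their backs; the gripper's body (75 mm by 187 mm) begins 45 mm behind the grasp point.
Start: joints at [1.294, 0.689, -0.195, 1.565, 0.157, 0.902, -0.215], TCP at [0.191, -0.595, 0.25] pointing down, gripper open.
Joint ranges: [-3.01, 3.01], [-0.46, 2.08], [-1.47, 1.51], [0.13, 2.56], [-1, 4.14], [0.04, 2.09], [-2.66, 2.66]. Speed limits (rad/s): [2.57, 2.57, 3.14, 3.14, 3.14, 3.14, 3.14].

INTERFACE

Orientations are given as a unit quaternion [x, y, z, w].
In Python, from plant import r, vision, order, nets gives the robot as it stands.
- The arm moves only by the tool send_rows, never from a script. Its argument "series" is a list of rows, each an object with "delta_pos": the shift along the tool's x, y, z in cm, a list of three; "turn": the turn about the tool's z in degrees; "jaw": the closure, from 0 (fully open) to 1 (shut). In form: [{"delta_pos": [x, y, z], "turn": turn, "jaw": jaw}, ...]. A call has 1 to 8 rows; each row is the pose to reach, as a shift and turn from the pose commanded when the call began, along the tool's axes at that moment; what a row does not reach only later rows make up. A row lasts 1/12 s, in which the tool goes at most 41.7 mm and 7.16 degrees, less where a joint would pass 70% of its speed; a pose out of reach is approached as far as the arm can. A call with a gripper value outside its range is refused whole. The fingers move at their own pace and stop on an object; "force" is the grip in N (left out, the last holds). Time passes only in rows, so rows that repeat a pose let the fingers close. It gives the time, the measured TCP pose, the force and the opening at its end, in the units of the state.
- r.get_state(): the state, without advancing time (a new reading comes with each control period).
- vision.snapshot(name): name is "side" or "top"; returns the picture (384x512x3 uint8, blue, green, red); there is no depth.
- vision.camera_params(name): a dict with "intrinsics" (3x3 intrinsics, pixels), "D" ([k1, k2, p1, p2, k3] as OpenCV has them; the pictures are not rectified), "extrinsics" (4x4, takes a point from world to camera coordinates). Camera axes: x right, y down, z forward; pixel columns grow to the right and rows downward; lengths in m; the calibration is good to about 2 mm. A picture is of the moment at which its call begins. camera_params takes no time and is no camera call.
- order.finish_job(): hands the job in, once; it reports no verdict.
Trained networks look in the newest picture that a camera, given by its name, has taken for a name from the list of things; names that differ only in an ending like _2 or _b are one class to them, and where a whole thing is asked for, a point or a joint stands for the part that bears it (a point fixed in the world has none). Each returns a list of dicts, best first, with "score" (0 to 1); they miss things now and then, are a little off and sometimes report something else, mostly with a low value. They report only what shows in the picture. A call takes as long as a camera call.
- nets.boxes_of(camera, label): "location" ([row, column] as shares, 0 to 1, of the picture: columns of its width, rows of its height, amid what is visible of it).
- nets.trace(camera, label): "region" (384x512 bool, what is visible of it) and "location" ([row, column] as shares, 0 to 1, of the picture: columns of its width, rows of its height, amid what is visible of it).
The state is a dict: "clock": time; "q": joint angles; "qd": joint speeds; "joint_torque": joint torques, N m; "tool_pos": TCP position; "eef_rot": TCP orientation; "contact_force": force on the tool from outside, world axes, zero at the start; "moment": the same for the moment, N m; "opening": opening from 0.0 (shut) to 1.0 (fully open).
Only numpy, scipy, OpenCV 4.12 (cv2) and the standard library are available. Lean on these libraries where they do the work, as an engineer would, in place of code of your own. Each camera call takes 0.05 s, during which the arm holds its last target.

TASK

Open the heavy flap of the vial chest and keep it open so that a colleague can take a vial: using only the fingers, push the black peg of the red swing stop round, towards the lever's cradle, until the red arm is swung fully aside from under the lever, then press the blue pad on the lever's long end down until the lever rests on its rubber stop. Finish while still holding the pad down with the flap up. Do not touch the flap itself, do not lift the lever out of its cradle, and leave the bottles, dish and boxes around it where they stand.

Things in the scene. Friction and masses are not known exactly. Their poses are not given: they have to be found in the camera images.
- chest: Fixed fixture on a dark steel plate (x -65 to 85, y -185 to 180, 6 mm thick). Origin: on the bench straight under the lever's pin, z up. Its +y runs along the lever to the long end with the pad; at -y stands the grey chest (120 mm wide, 76 mm high, y -175 to -90) with three small bottles under the flap.
- cradle (a point): Middle of the cradle, where the lever's pin lies, 90 mm above the bench. Two grey cheeks at x = +-20 mm, 9 mm thick, 50 mm long in y, 103 mm high, with U notches that hold the pin.
- rubber_stop (a point): Top of the rubber stop under the long arm, 38 mm above the bench, on the lever's line 145 mm from the pin.
- stop_post (a point): Top of the steel post (20 mm across) on which the red swing stop turns: chest frame x = 55, y = 85, z = 95 mm.
- lever: Loose steel lever, 0.4 kg, bar 20 mm wide, 10 mm thick; its 12 mm cross pin rests in the cradle. Origin on the pin's axis; frame level and parallel to the chest's at rest, when the bar slopes up to +y by 0.30 rad. Long arm 200 mm to the pad, short arm 80 mm to a roller under the flap's lip. On the rubber stop it has turned 0.60 rad about the pin (pad down).
- lever_pad (a point): Centre of the upper face of the round blue pad (40 mm across) on the lever's long end; at rest about 160 mm above the bench, on the rubber stop about 41 mm, then 194 mm from the pin along the chest's y. Pressing it takes about 4 to 8 N; let go, the flap's weight brings it up again.
- swing_stop (a joint): Red swing stop on the post. 0: arm straight across under the lever (chest x), blocking it; grows as the peg goes towards the cradle (clockwise from above) to its end at 1.50 rad, where the arm lies along the lever, clear of it. Starts at 0 to 0.25, stays where left, about 1 N at the peg. Arm 70 mm from post to the end under the lever, 60 mm to the other end, 18 mm wide, z 95 to 107 mm.
- stop_peg (a point): Centre of the top of the upright black peg on the outer end of the red arm, 55 mm from the post's axis; the peg is 14 mm across and stands from z = 107 to 141 mm.
- flap (a joint): Heavy dark steel flap with a yellow panel (128 x 114 mm, 13 mm thick, about 2.4 kg) on the chest, hinged at its far (-y) edge. 0 shut; grows as it opens (rad); about 0.43 with the lever on the rubber stop.
- flap_lip (a point): Upper edge of the flap's free side, above the lever's roller; rises with the flap.
- dropper_bottle: Small brown bottle with black cap, 34 mm across, 70 mm high, in front of the lever; origin under its centre. A bystander.
- petri_dish: Clear round dish with pink filling, 62 mm across, 14 mm high, in front of the cradle; origin under its centre. A bystander.
- reagent_bottle: White bottle with red cap, 44 mm across, 85 mm high, at the back; origin under its centre. A bystander.
- tip_box: Box of blue pipette tips, 86 x 124 x 71 mm, at the back left; origin under its centre. A bystander.
- microtube_rack: Orange rack of small tubes, 58 x 118 x 30 mm, on the right; origin under its centre. A bystander.

How it is judged:
By the outcome, as a careful person would: the job done as asked, in the order asked, and still so for the second after the job is handed in, while the arm keeps its last pose, push and grip.
It also fails if it takes over 48 s, if anything falls off the work surface, if the arm or the gripper's body presses on something with over 40 N, if the wrist force passes 120 N, or if a joint passes its speed limit or range.

## Working session

There is one attempt and no reset: what is moved stays moved. The work goes in short steps, Python scripts to look and compute and a tool call to move; the robot and the scene stay as the last step left them, time stands still between calls to the robot, and variables do not carry over. Pictures are saved under pics/ and viewed, and the job is handed in when it is done.

Besides the shell and the picture viewer there is one more tool, called after "Call:" in YAML: its name, and indented under it one key for each argument. send_rows: Moves the arm, as the interface text tells. Its arguments: {"type":"object","properties":{"series":{"type":"array"},"force":{"type":"number"}},"required":["series"]}

```bash
mkdir -p pics; ls; python3 - <<'E'
from plant import r, vision, order, nets
import cv2, json
s=r.get_state(); print(s)
for n in ("side","top"):
    im=vision.snapshot(n); cv2.imwrite(f"pics/{n}0.png",im)
    print(n,vision.camera_params(n))
    for l in ["cradle","rubber_stop","stop_post","lever_pad","stop_peg","flap_lip","chest","dropper_bottle","petri_dish","reagent_bottle","tip_box","microtube_rack"]:
        try:
            b=nets.boxes_of(n,l); print(l,[(round(x["score"],2),round(x["location"][1]*512,1),round(x["location"][0]*384,1)) for x in b[:2]])
        except Exception as e: print(l,e)
print(r.get_state()["clock"])
E
```

```text
pics
{'clock': 0.0, 'q': array([ 1.29379866,  0.68999435, -0.19455098,  1.56631495,  0.15727302,
        0.90248354, -0.21507416]), 'qd': array([-2.92278638e-04, -6.97876188e-05, -7.53619003e-04, -4.14328699e-04,
       -4.27482881e-04, -8.29932570e-04, -2.90311492e-04]), 'joint_torque': array([-3.31407955e-04, -5.27550924e+01, -1.26702514e+00, -1.53427023e+01,
       -5.26643603e-02,  6.56121192e-03,  1.48460817e-04]), 'tool_pos': array([ 0.19093467, -0.59449362,  0.24891222]), 'eef_rot': array([ 8.08062473e-01, -5.89096104e-01, -7.54856766e-04, -4.99154842e-04]), 'contact_force': array([ 0.92382814, -0.48364717, -0.01898431]), 'moment': array([-0.00511962,  0.00757642, -0.04758805]), 'opening': 1.0010104679208405}
side {'intrinsics': array([[400.24823144,   0.        , 254.53783515],
       [  0.        , 400.24823144, 189.8392003 ],
       [  0.        ,   0.        ,   1.        ]]), 'D': array([-0.04342581,  0.        ,  0.        ,  0.        ,  0.        ]), 'extrinsics': array([[-0.98340521, -0.18063101, -0.01692998,  0.55113055],
       [-0.08609928,  0.54680595, -0.83282061
[... 783 characters left out ...]
       ]), 'extrinsics': array([[ 0.00226931, -0.99998141, -0.00565881, -0.23849415],
       [-0.98992169, -0.00144513, -0.14160845,  0.58785018],
       [ 0.14159764,  0.00592313, -0.98990657,  1.00195213],
       [ 0.        ,  0.        ,  0.        ,  1.        ]])}
cradle [(0.88, 253.1, 201.7)]
rubber_stop [(0.71, 251.6, 200.7)]
stop_post [(0.92, 251.3, 202.9)]
lever_pad [(0.6, 211.2, 195.2), (0.36, 163.4, 133.4)]
stop_peg [(0.73, 212.9, 170.4)]
flap_lip [(0.78, 290.0, 217.2)]
chest [(0.65, 251.0, 200.8)]
dropper_bottle [(0.61, 193.8, 232.5), (0.32, 367.1, 181.2)]
petri_dish [(0.61, 244.4, 252.8)]
reagent_bottle [(0.89, 210.4, 119.4)]
tip_box [(0.57, 164.8, 133.5)]
microtube_rack []
1.3
```

```bash
python3 - <<'E'
import cv2
a=cv2.imread("pics/top0.png");cv2.imwrite("pics/top0c.png",cv2.resize(a[90:290,130:400],None,fx=2.9,fy=2.9,interpolation=cv2.INTER_CUBIC))
a=cv2.imread("pics/side0.png");cv2.imwrite("pics/side0c.png",cv2.resize(a[110:310,130:400],None,fx=2.9,fy=2.9,interpolation=cv2.INTER_CUBIC))
E
```

```text
(no output)
```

View pics/top0c.png

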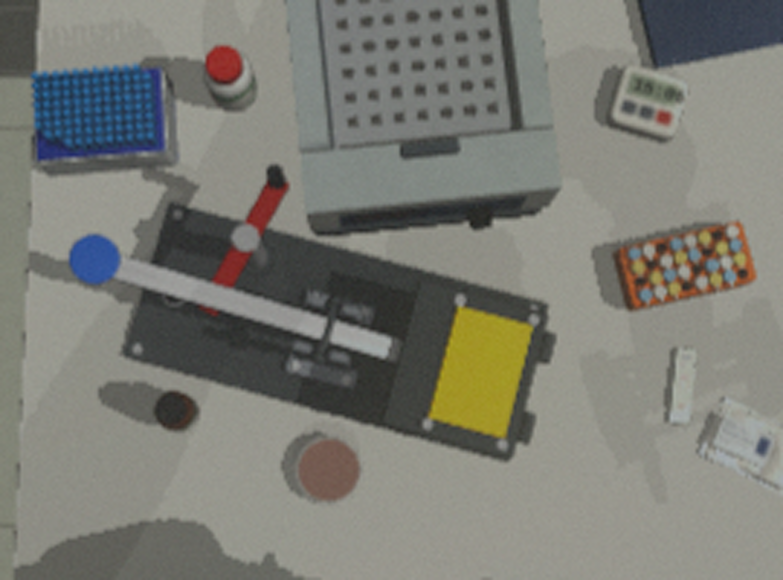

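View pics/side0c.png

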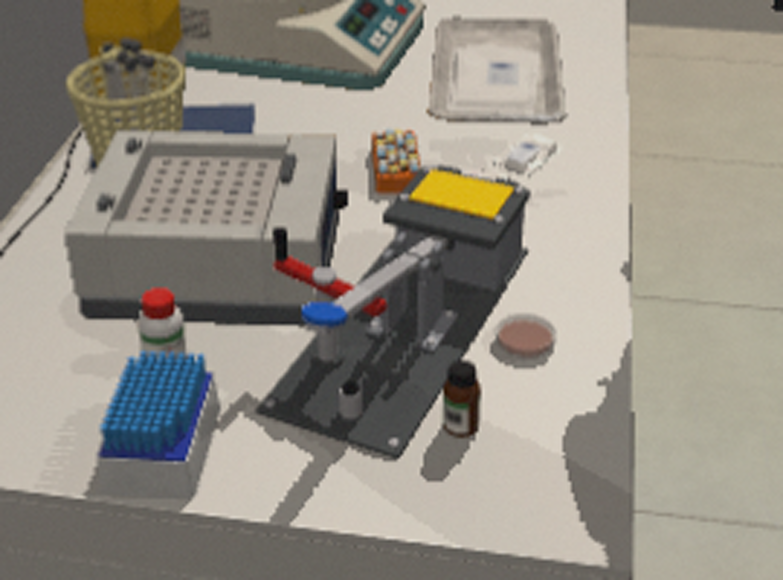

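View pics/top0.png

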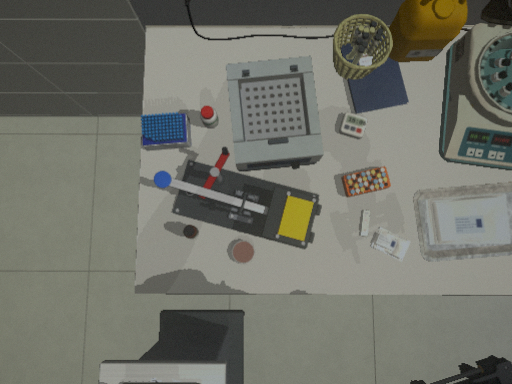

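Top view: blue pad at about (162,179), post cap (214,172), peg top (225,150), and the yellow panel at right. The red arm is still under the lever, and a large grey instrument stands close to the peg. Next I fit the chest pose.

```bash
cat > h.py <<'E'
import numpy as np, cv2
from scipy.optimize import least_squares
from plant import r, vision, order, nets
def proj(n,P):
    c=vision.camera_params(n);E=c["extrinsics"]
    rv,_=cv2.Rodrigues(E[:3,:3])
    return cv2.projectPoints(np.array(P,float).reshape(-1,1,3),rv,E[:3,3],c["intrinsics"],c["D"])[0].reshape(-1,2)
def ray(n,uv):
    c=vision.camera_params(n);E=c["extrinsics"]
    p=cv2.undistortPoints(np.array(uv,float).reshape(1,1,2),c["intrinsics"],c["D"]).ravel()
    d=E[:3,:3].T@np.array([p[0],p[1],1]);return -E[:3,:3].T@E[:3,3],d/np.linalg.norm(d)
def tri(a,b):
    A=0;B=0
    for n,uv in(("top",a),("side",b)):
        o,d=ray(n,uv);M=np.eye(3)-np.outer(d,d);A=A+M;B=B+M@o
    return np.linalg.solve(A,B)
def onz(n,uv,z):
    o,d=ray(n,uv);return o+d*(z-o[2])/d[2]
def c2w(p,P):
    x,y,a=p[:3];P=np.array(P,float).reshape(-1,3);c,s=np.cos(a),np.sin(a)
    return np.c_[x+c*P[:,0]-s*P[:,1],y+s*P[:,0]+c*P[:,1],P[:,2]]
E
python3 - <<'E'
from h import *
t=lambda x,y:(130+x/2.9,90+y/2.9)
s=lambda x,y:(130+x/2.9,110+y/2.9)
# blue pad centroid both
pts={}
for n in("top","side"):
    im=cv2.imread(f"pics/{n}0.png");h=cv2.cvtColor(im,cv2.COLOR_BGR2HSV)
    m=((h[...,0]>100)&(h[...,0]<125)&(h[...,1]>150)&(h[...,2]>80)).astype(np.uint8)
    k,l,st,ce=cv2.connectedComponentsWithStats(m)
    print(n,[(st[i,4],ce[i].round(1)) for i in range(1,k) if st[i,4]>20])
print("pad tri",tri(t(94,258),s(324,313)))
print("post tri",tri(t(245,236),s(324,274)))
print("peg tri",tri(t(276,174),s(280,234)))
print("instr corner L low-front top", tri(t(306,160),s(329,146)))
print("instr front-right?",tri(t(557,130),s(336,137)))
tp=t(94,258);post=t(245,236);peg=t(276,174)
sp=s(324,313);spost=s(324,274);speg=s(280,234)
O=[("top",tp,"pad"),("top",post,"post"),("top",peg,"peg"),("side",sp,"pad"),("side",spost,"post"),("side",speg,"peg")]
# plate corners top face z=6mm
O+=[("top",t(170,205),(85,180,6)),("top",t(124,355),(-65,180,6)),("top",t(510,460),(-65,-185,6)),("side",s(395,456),(-65,180,6)),("side",s(258,409),(85,180,6))]
def pt(p,k):
    th=p[3]
    if k=="pad":P=[0,.191,.160]
    elif k=="post":P=[.055,.085,p[4]]
    elif k=="peg":P=[.055+.055*np.cos(th),.085-.055*np.sin(th),.141]
    else:P=np.array(k)/1000
    return c2w(p,P)
f=lambda p:np.concatenate([proj(n,pt(p,k))[0]-uv for n,uv,k in O]+[[ (p[4]-.108)*200]])
R=least_squares(f,[.55,-.25,-.25,.1,.107],loss="soft_l1")
print(R.x.round(4));print(f(R.x)[:-1].reshape(-1,2).round(1))
np.save("p.npy",R.x)
print("pad",c2w(R.x,[0,.191,.16]),"peg",pt(R.x,"peg"))
E
```

```text
top [(np.int32(821), array([162.7, 126.2])), (np.int32(45), array([147.7, 141.6])), (np.int32(200), array([162. , 178.9]))]
side [(np.int32(150), array([246.6,  81.7])), (np.int32(101), array([214.2,  81.1])), (np.int32(88), array([241.3, 218. ])), (np.int32(999), array([183.6, 250.4]))]
pad tri [ 0.59450689 -0.02132694  0.15486498]
post tri [ 0.62055717 -0.13647759  0.11098612]
peg tri [ 0.66861019 -0.16362632  0.13389556]
instr corner L low-front top [ 0.64052098 -0.19486633  0.22152174]
instr front-right? [ 0.68505899 -0.39822456  0.11883338]
[ 0.5453 -0.2053 -0.2579  0.2507  0.1101]
[[-0.8  0.2]
 [ 0.3  0.6]
 [-0.1 -0.4]
 [-0.2 -1.5]
 [-0.1  0.1]
 [-0.1 -2.2]
 [-0.5 -1.1]
 [-0.5  0.8]
 [ 0.1  0.4]
 [ 1.3 -0.5]
 [-1.2 -0.1]]
pad [[ 0.59403866 -0.02060336  0.16      ]] peg [[ 0.66822037 -0.16390907  0.141     ]]
```

```bash
python3 - <<'E'
import cv2
a=cv2.imread("pics/top0.png")[50:180,180:340];b=cv2.imread("pics/side0.png")[140:230,140:290]
cv2.imwrite("pics/z1.png",cv2.resize(a,None,fx=4.6,fy=4.6,interpolation=cv2.INTER_CUBIC))
cv2.imwrite("pics/z2.png",cv2.resize(b,None,fx=5,fy=5,interpolation=cv2.INTER_CUBIC))
E
```

```text
(no output)
```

View pics/z1.png

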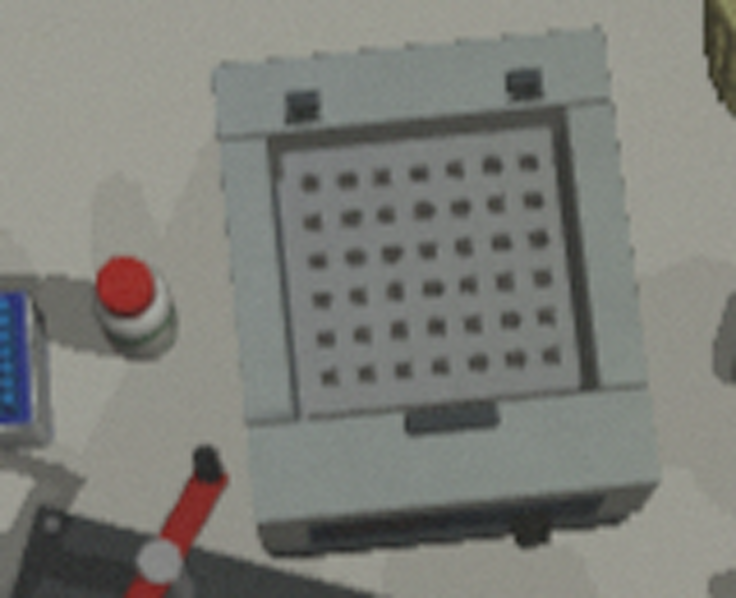

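View pics/z2.png

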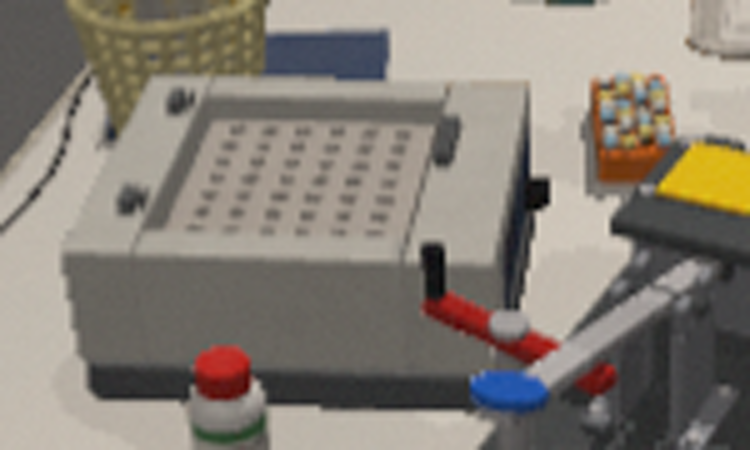

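```bash
python3 - <<'E'
from h import *
print(tri((236.1,163.9),(239.4,192.6)),tri((323,155.4),(245.6,157)),tri((227.2,64),(153.4,189)))
p=np.load("p.npy")
for th in (.25,.5,.75,1,1.25,1.5):
    print(th,c2w(p,[.055+.055*np.cos(th),.085-.055*np.sin(th),.141])[0].round(3))
print("peg at 1.5; arm end",c2w(p,[.050,.155,.1]))
c=tri((236.1,163.9),(239.4,192.6))
from scipy.spatial.transform import Rotation as R
q=r.get_state()["eef_rot"];print(R.from_quat(q).as_matrix().round(3))
x=R.from_quat(q).as_matrix()[:,0];print("tool x yaw",np.degrees(np.arctan2(x[1],x[0])))
E
```

```text
[ 0.63844419 -0.18892414  0.11385545] [ 0.66149201 -0.39981168  0.11307086] [ 0.89210577 -0.16465129  0.11654916]
0.25 [ 0.668 -0.164  0.141]
0.5 [ 0.66  -0.175  0.141]
0.75 [ 0.65  -0.184  0.141]
1 [ 0.637 -0.189  0.141]
1.25 [ 0.624 -0.192  0.141]
1.5 [ 0.61  -0.191  0.141]
peg at 1.5; arm end [[ 0.63320236 -0.068166    0.1       ]]
[[ 0.306 -0.952  0.   ]
 [-0.952 -0.306 -0.   ]
 [ 0.    -0.    -1.   ]]
tool x yaw -72.18852083507012
```

```bash
python3 - <<'E'
from h import *
print("base top view",onz("top",(239.0,170.2),0), onz("top",(239.0,170.2),.02))
print("base side view",onz("side",(243.6,221),0))
for z in(.1,.11,.12,.13): print(z,onz("top",(236.1,163.9),z).round(3),onz("side",(239.4,192.6),z).round(3))
p=np.load("p.npy")
im=vision.snapshot("top");
for th in np.linspace(0,1.5,7):
    for z,rad,c in((.141,.055,(0,255,0)),(.101,.061,(255,0,255))):
        u=proj("top",c2w(p,[.055+rad*np.cos(th),.085-rad*np.sin(th),z]))[0]
        cv2.circle(im,tuple(int(v*16) for v in u),8,c,-1,shift=4)
cv2.imwrite("pics/ov.png",cv2.resize(im[120:220,150:300],None,fx=5,fy=5,interpolation=cv2.INTER_CUBIC))
E
```

```text
base top view [ 0.64565399 -0.19033777  0.        ] [ 0.6418344  -0.19132939  0.02      ]
base side view [ 0.63178466 -0.20303558  0.        ]
0.1 [ 0.642 -0.188  0.1  ] [ 0.642 -0.209  0.1  ]
0.11 [ 0.64  -0.189  0.11 ] [ 0.639 -0.194  0.11 ]
0.12 [ 0.638 -0.189  0.12 ] [ 0.635 -0.18   0.12 ]
0.13 [ 0.636 -0.19   0.13 ] [ 0.632 -0.165  0.13 ]
```

View pics/ov.png

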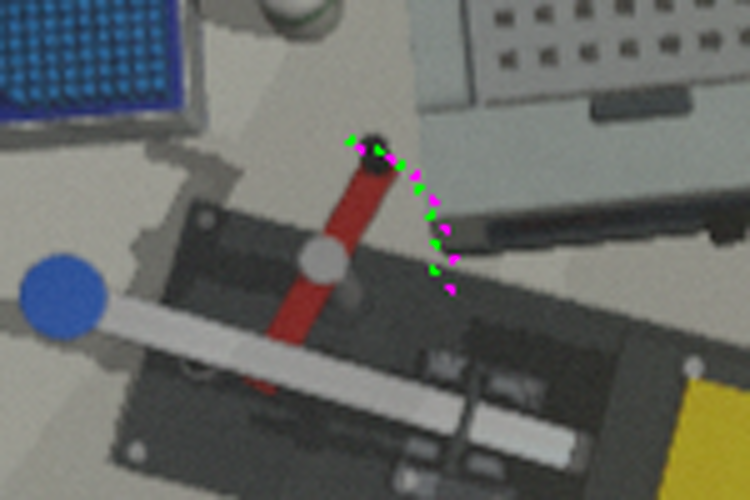

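```bash
cat >> h.py <<'E'
from scipy.spatial.transform import Rotation as Ro
def st():
    s=r.get_state();M=Ro.from_quat(s["eef_rot"]).as_matrix()
    yy=np.degrees(np.arctan2(M[1,1],M[0,1]))
    print("t",round(s["clock"],2),"pos",s["tool_pos"].round(4),"yawY",yy.round(1),"F",s["contact_force"].round(1),"open",round(s["opening"],2));return s,M,yy
def go(targets):
    """targets: list of (x,y,z,yawY deg) -> rows"""
    s,M,yy=st()
    for x,y,z,a in targets:
        d=M.T@(np.array([x,y,z])-s["tool_pos"])*100
        print(d.round(2),"turn",round((yy-a+180)%360-180,1))
E
echo
```

Call:
send_rows:
  series:
    - {"delta_pos": [-2,-3,0],"turn": -7,"jaw": 1}
    - {"delta_pos": [-4,-7,0],"turn": -14,"jaw": 1}
    - {"delta_pos": [-14,-30,0],"turn": -43,"jaw": 1}
    - {"delta_pos": [-14,-30,0],"turn": -43,"jaw": 1}
    - {"delta_pos": [-14,-30,0],"turn": -43,"jaw": 1}
    - {"delta_pos": [-14,-30,0],"turn": -43,"jaw": 1}
    - {"delta_pos": [-14,-30,0],"turn": -43,"jaw": 1}
    - {"delta_pos": [-14,-30,0],"turn": -43,"jaw": 1}
  force: 20

```text
clock: 2.02
tool_pos: [0.4323, -0.3712, 0.2499]
eef_rot: [0.968, -0.252, 0.0, 0.0]
contact_force: [0.1, -0.0, 0.3]
opening: 0.419
```

```bash
python3 -c "
from h import *
go([(.680,-.143,.25,-119),(.680,-.143,.134,-119)])"
```

```text
t 2.02 pos [ 0.4323 -0.3712  0.2499] yawY -119.2 F [ 0.1 -0.   0.3] open 0.42
[ 10.5  -32.01  -0.  ] turn -0.2
[ 10.5  -32.01  11.6 ] turn -0.2
```

Call:
send_rows:
  series:
    - {"delta_pos": [1.2,-4,0],"turn": 0,"jaw": 1}
    - {"delta_pos": [10.5,-32,0],"turn": 0,"jaw": 1}
    - {"delta_pos": [10.5,-32,0],"turn": 0,"jaw": 1}
    - {"delta_pos": [10.5,-32,0],"turn": 0,"jaw": 1}
    - {"delta_pos": [10.5,-32,0],"turn": 0,"jaw": 1}
    - {"delta_pos": [10.5,-32,0],"turn": 0,"jaw": 1}
    - {"delta_pos": [10.5,-32,0],"turn": 0,"jaw": 1}
    - {"delta_pos": [10.5,-32,0],"turn": 0,"jaw": 1}

```text
clock: 2.68
tool_pos: [0.6775, -0.1453, 0.2498]
eef_rot: [0.968, -0.252, 0.0, 0.0]
contact_force: [0.3, -0.8, 1.1]
opening: 0.006
```

Call:
send_rows:
  series:
    - {"delta_pos": [0,0,0],"turn": 0,"jaw": 1}
    - {"delta_pos": [0,0,0],"turn": 0,"jaw": 1}

```text
clock: 2.85
tool_pos: [0.6777, -0.1429, 0.2492]
eef_rot: [0.968, -0.249, 0.0, -0.001]
contact_force: [-1.1, 0.2, 0.8]
opening: 0.005
```

```bash
python3 -c "
from h import *
go([(.680,-.143,.25,-119),(.680,-.143,.134,-119)])
for n in('top','side'):
  a=vision.snapshot(n); cv2.imwrite('pics/%s1.png'%n,cv2.resize(a[90:290,130:400],None,fx=2.9,fy=2.9))
"
```

```text
t 2.85 pos [ 0.6777 -0.1429  0.2492] yawY -118.9 F [-1.1  0.2  0.8] open 0.01
[ 0.21 -0.1  -0.08] turn 0.1
[ 0.21 -0.07 11.52] turn 0.1
```

View pics/side1.png

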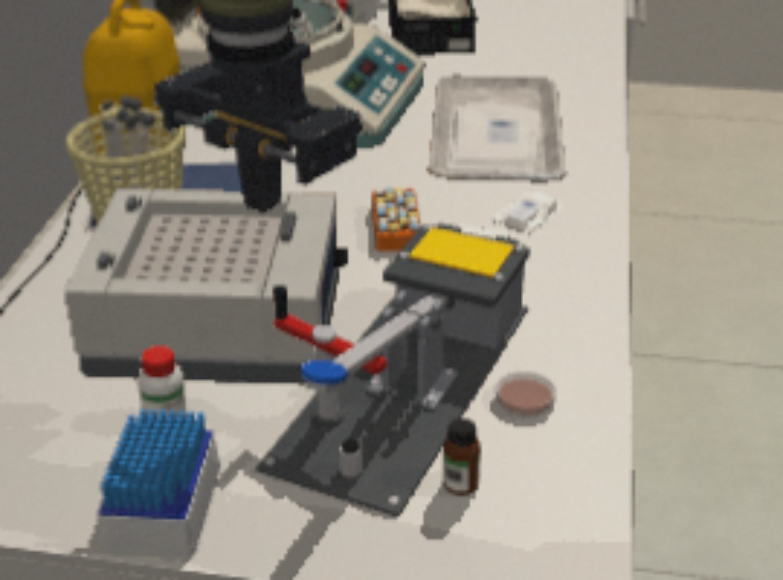

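The closed fingers hang above the peg region, with nothing beneath them and nothing disturbed. Lowering beside the peg now.

Call:
send_rows:
  series:
    - {"delta_pos": [0.2,-0.1,2.5],"turn": 0,"jaw": 1}
    - {"delta_pos": [0.2,-0.1,5],"turn": 0,"jaw": 1}
    - {"delta_pos": [0.2,-0.1,7.5],"turn": 0,"jaw": 1}
    - {"delta_pos": [0.2,-0.1,10],"turn": 0,"jaw": 1}
    - {"delta_pos": [0.2,-0.1,11.5],"turn": 0,"jaw": 1}
    - {"delta_pos": [0.2,-0.1,11.5],"turn": 0,"jaw": 1}
    - {"delta_pos": [0.2,-0.1,11.5],"turn": 0,"jaw": 1}

```text
clock: 3.53
tool_pos: [0.6771, -0.149, 0.1344]
eef_rot: [0.967, -0.253, -0.001, 0.001]
contact_force: [-0.5, -0.6, 0.2]
opening: 0.003
```

```bash
python3 -c "
from h import *
p=np.load('p.npy')
T=[]
for th in (.25,.4,.55,.7,.85,1.,1.15,1.3,1.45,1.52,1.55):
    t=np.array([-np.sin(th),-np.cos(th)]);P=np.array([.055,.085])+.055*np.array([np.cos(th),-np.sin(th)])-.016*t
    w=c2w(p,[P[0],P[1],.134])[0];a=np.degrees(np.arctan2(t[1],t[0])+p[2]);T.append((*w,a))
print(np.round(T,3));go(T)
for n in('top','side'):
  a=vision.snapshot(n); cv2.imwrite('pics/%s2.png'%n,cv2.resize(a[90:290,130:400],None,fx=2.9,fy=2.9))
"
```

```text
[[ 6.76000e-01 -1.50000e-01  1.34000e-01 -1.19102e+02]
 [ 6.73000e-01 -1.58000e-01  1.34000e-01 -1.27696e+02]
 [ 6.70000e-01 -1.66000e-01  1.34000e-01 -1.36290e+02]
 [ 6.65000e-01 -1.73000e-01  1.34000e-01 -1.44885e+02]
 [ 6.59000e-01 -1.79000e-01  1.34000e-01 -1.53479e+02]
 [ 6.52000e-01 -1.85000e-01  1.34000e-01 -1.62073e+02]
 [ 6.45000e-01 -1.89000e-01  1.34000e-01 -1.70668e+02]
 [ 6.37000e-01 -1.92000e-01  1.34000e-01 -1.79262e+02]
 [ 6.29000e-01 -1.94000e-01  1.34000e-01 -1.87857e+02]
 [ 6.25000e-01 -1.94000e-01  1.34000e-01 -1.91867e+02]
 [ 6.23000e-01 -1.94000e-01  1.34000e-01 -1.93586e+02]]
t 3.53 pos [ 0.6771 -0.149   0.1344] yawY -119.3 F [-0.5 -0.6  0.2] open 0.0
[-0.04  0.13  0.04] turn -0.2
[0.14 0.97 0.04] turn 8.4
[0.19 1.83 0.04] turn 17.0
[0.11 2.68 0.05] turn 25.6
[-0.09  3.52  0.05] turn 34.2
[-0.41  4.31  0.05] turn 42.7
[-0.85  5.05  0.05] turn 51.3
[-1.4   5.71  0.05] turn 59.9
[-2.04  6.29  0.06] turn 68.5
[-2.36  6.52  0.06] turn 72.5
[-2.51  6.61  0.06] turn 74.3
```

View pics/side2.png

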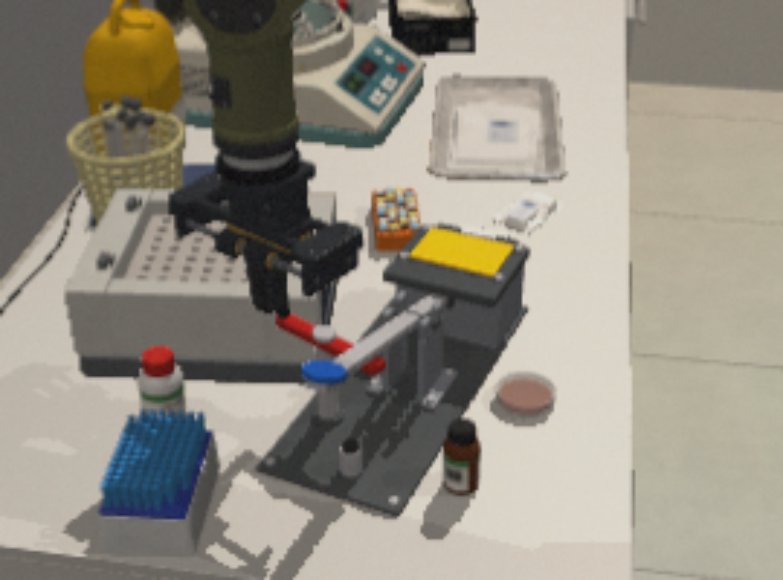

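View pics/top2.png

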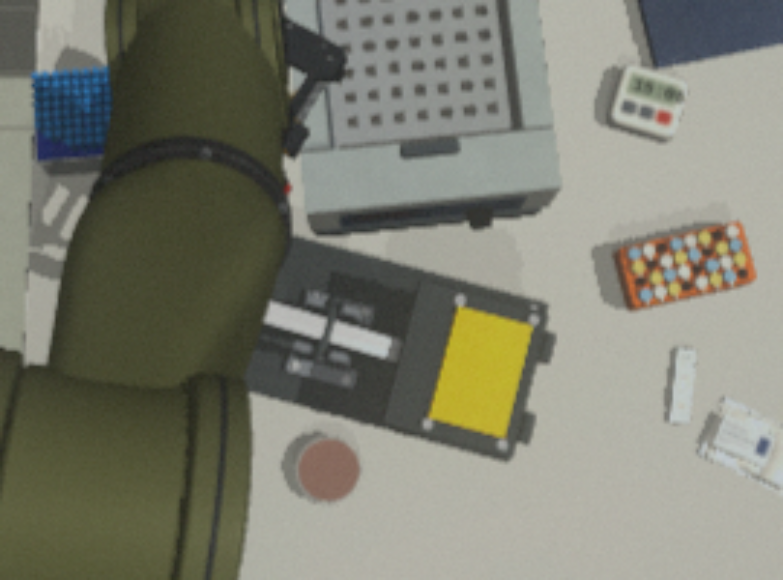

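In the side view the fingers stand beside the peg at about (265,300), on its +y side, with no contact force. Pushing round now.

Call:
send_rows:
  series:
    - {"delta_pos": [0.1,0.6,0],"turn": 5,"jaw": 1}
    - {"delta_pos": [0.15,1.1,0],"turn": 10,"jaw": 1}
    - {"delta_pos": [0.2,1.6,0],"turn": 15,"jaw": 1}
    - {"delta_pos": [0.2,2.1,0],"turn": 20,"jaw": 1}
    - {"delta_pos": [0.1,2.7,0],"turn": 26,"jaw": 1}
    - {"delta_pos": [0,3.2,0],"turn": 31,"jaw": 1}
    - {"delta_pos": [-0.2,3.7,0],"turn": 36,"jaw": 1}
    - {"delta_pos": [-0.4,4.2,0],"turn": 41,"jaw": 1}

```text
clock: 4.3
tool_pos: [0.6556, -0.1823, 0.1365]
eef_rot: [0.817, -0.577, 0.002, -0.001]
contact_force: [2.1, 0.5, -0.5]
opening: 0.006
```

```bash
cat > arc.py <<'E'
from h import *
p=np.load('p.npy')
T=[]
import sys
for th in map(float,sys.argv[2:]):
    t=np.array([-np.sin(th),-np.cos(th)]);P=np.array([.055,.085])+.055*np.array([np.cos(th),-np.sin(th)])-.016*t
    w=c2w(p,[P[0],P[1],.134])[0];a=np.degrees(np.arctan2(t[1],t[0])+p[2]);T.append((*w,a))
go(T)
n='side'
a=vision.snapshot(n); cv2.imwrite(f'pics/{sys.argv[1]}.png',cv2.resize(a[130:260,180:340],None,fx=4.5,fy=4.5))
E
python3 arc.py s3 .95 1 1.1 1.2 1.3 1.4 1.5 1.55 1.6
```

```text
t 4.3 pos [ 0.6556 -0.1823  0.1365] yawY -160.5 F [ 2.1  0.5 -0.5] open 0.01
[0.02 0.11 0.25] turn -1.3
[0.1  0.38 0.25] turn 1.6
[0.22 0.94 0.25] turn 7.3
[0.28 1.51 0.24] turn 13.1
[0.28 2.09 0.24] turn 18.8
[0.23 2.66 0.24] turn 24.5
[0.12 3.22 0.24] turn 30.3
[0.04 3.49 0.24] turn 33.1
[-0.05  3.76  0.24] turn 36.0
```

View pics/s3.png

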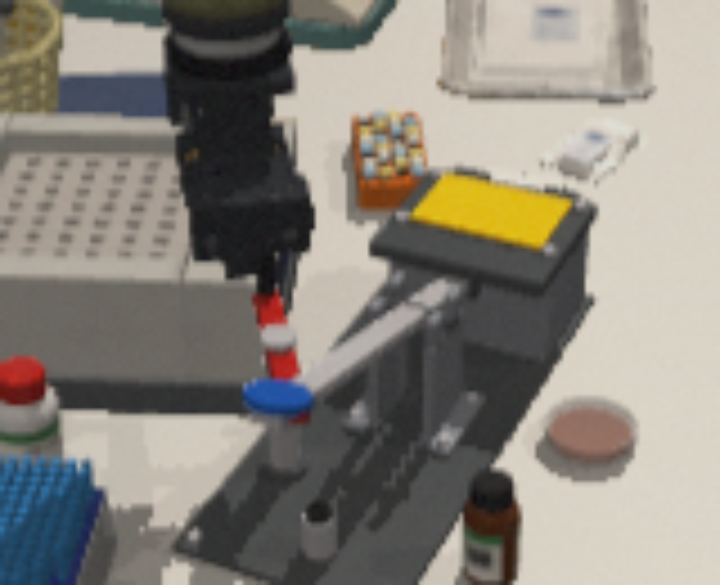

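The red arm is following the fingers, now at about 0.9 rad with 2 N of force. Continuing.

Call:
send_rows:
  series:
    - {"delta_pos": [0.1,0.6,0.1],"turn": 5,"jaw": 1}
    - {"delta_pos": [0.2,1.1,0.1],"turn": 10,"jaw": 1}
    - {"delta_pos": [0.3,1.7,0.1],"turn": 15,"jaw": 1}
    - {"delta_pos": [0.3,2.2,0.1],"turn": 20,"jaw": 1}
    - {"delta_pos": [0.2,2.7,0.1],"turn": 24,"jaw": 1}
    - {"delta_pos": [0.1,3.2,0.1],"turn": 28,"jaw": 1}
    - {"delta_pos": [0.1,3.3,0.1],"turn": 29,"jaw": 1}

```text
clock: 4.93
tool_pos: [0.6264, -0.1936, 0.1355]
eef_rot: [-0.648, 0.762, -0.002, 0.002]
contact_force: [5.9, 0.5, -2.5]
opening: 0.002
```

```bash
python3 arc.py s4 1.4 1.45 1.5 1.55 1.6
```

```text
t 4.93 pos [ 0.6264 -0.1936  0.1355] yawY 170.8 F [ 5.9  0.5 -2.5] open 0.0
[-0.11 -0.48  0.15] turn -4.3
[-0.01 -0.21  0.15] turn -1.4
[0.07 0.06 0.15] turn 1.5
[0.13 0.34 0.14] turn 4.3
[0.18 0.62 0.14] turn 7.2
```

View pics/s4.png

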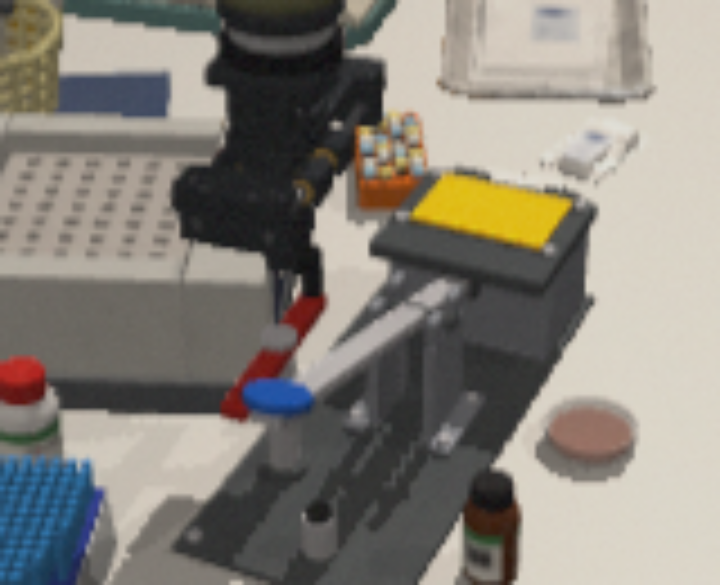

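The arm now lies nearly along the lever, and the force has risen to 6 N. I push a little more to confirm it is at its end stop.

Call:
send_rows:
  series:
    - {"delta_pos": [0.1,0.2,0.1],"turn": 0,"jaw": 1}
    - {"delta_pos": [0.1,0.4,0.1],"turn": 0,"jaw": 1}
    - {"delta_pos": [0.1,0.6,0.1],"turn": 0,"jaw": 1}
    - {"delta_pos": [0.1,0.6,0.1],"turn": 0,"jaw": 1}

```text
clock: 5.32
tool_pos: [0.626, -0.1935, 0.1356]
eef_rot: [-0.65, 0.76, -0.007, 0.007]
contact_force: [13.3, -0.4, -4.3]
opening: 0.005
```

```bash
python3 arc.py s5 1.5
```

```text
t 5.32 pos [ 0.626  -0.1935  0.1356] yawY 171.0 F [13.3 -0.4 -4.3] open 0.0
[0.07 0.03 0.16] turn 1.7
```

Hard stop: 13 N with no movement, at the pose expected for 1.5 rad. Backing off and rising.

Call:
send_rows:
  series:
    - {"delta_pos": [0,-1,0],"turn": 0,"jaw": 1}
    - {"delta_pos": [0,-2.5,0],"turn": 0,"jaw": 1}
    - {"delta_pos": [0,-2.5,-3],"turn": 0,"jaw": 1}
    - {"delta_pos": [0,-2.5,-7],"turn": 0,"jaw": 1}
    - {"delta_pos": [0,-2.5,-10],"turn": 0,"jaw": 1}
    - {"delta_pos": [0,-2.5,-10],"turn": 0,"jaw": 1}
    - {"delta_pos": [0,-2.5,-10],"turn": 0,"jaw": 1}

```text
clock: 5.95
tool_pos: [0.6433, -0.1984, 0.2356]
eef_rot: [-0.649, 0.761, -0.002, 0.001]
contact_force: [-0.4, -0.0, -0.0]
opening: 0.002
```

```bash
python3 - <<'E'
from h import *
p=np.load('p.npy')
w=c2w(p,[-.005,.199,.19])[0]
# tool x yaw along -chest y : x yaw=-90-14.8 => y yaw = x yaw-90
a=-90+np.degrees(p[2])-90
print(w,a);go([(w[0],w[1],.235,a),(w[0],w[1],.19,a)])
n='side'
a=vision.snapshot(n); cv2.imwrite('pics/s6.png',cv2.resize(a[130:260,180:340],None,fx=4.5,fy=4.5))
print([ (x["score"],np.array(x["location"])*[384,512]) for x in nets.boxes_of("side","stop_peg")[:1]], proj("side",c2w(p,[.055+.055*np.cos(1.5),.085-.055*np.sin(1.5),.124])))
E
```

```text
[ 0.59124459 -0.01159264  0.19      ] -194.77762068524945
t 5.95 pos [ 0.6433 -0.1984  0.2356] yawY 170.9 F [-0.4 -0.  -0. ] open 0.0
[-1.762e+01  8.100e+00  1.000e-02] turn 5.7
[-17.62   8.12   4.51] turn 5.7
[(0.5, array([204.096 , 241.3056]))] [[248.84435037 190.02303463]]
```

View pics/s6.png

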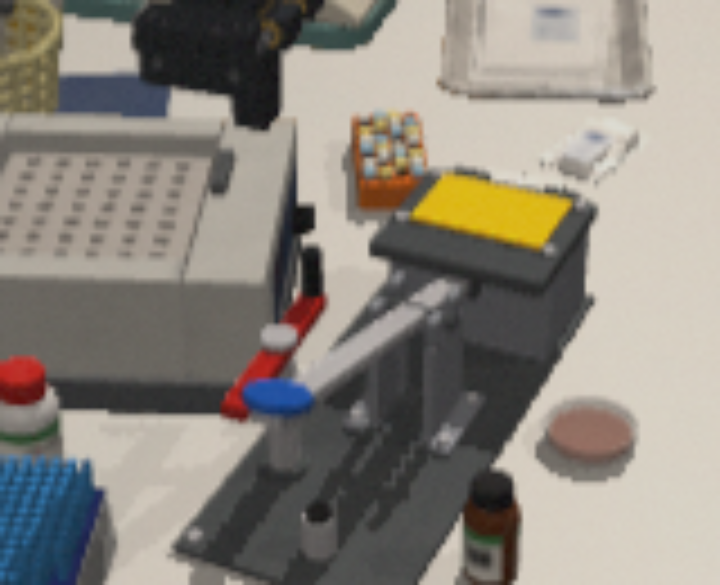

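The peg middle sits at pixel (249,190). The prediction for 1.5 rad is (248.8,190.0), so the stop is fully aside. Moving over the pad.

Call:
send_rows:
  series:
    - {"delta_pos": [-3.5,1.6,0],"turn": 6,"jaw": 1}
    - {"delta_pos": [-7,3.2,0],"turn": 6,"jaw": 1}
    - {"delta_pos": [-10.5,4.9,0],"turn": 6,"jaw": 1}
    - {"delta_pos": [-14,6.5,0],"turn": 6,"jaw": 1}
    - {"delta_pos": [-17.6,8.1,0],"turn": 6,"jaw": 1}
    - {"delta_pos": [-17.6,8.1,0],"turn": 6,"jaw": 1}
    - {"delta_pos": [-17.6,8.1,0],"turn": 6,"jaw": 1}

```text
clock: 6.63
tool_pos: [0.5889, -0.0074, 0.2313]
eef_rot: [-0.61, 0.792, 0.002, -0.001]
contact_force: [0.1, -0.8, -0.3]
opening: 0.004
```

```bash
python3 - <<'E'
from h import *
go([(.591,-.0116,.175,-194.8),(.591,-.0116,.05,-194.8)])
a=vision.snapshot('side'); cv2.imwrite('pics/s7.png',cv2.resize(a[110:260,170:350],None,fx=4.2,fy=4.2))
E
```

```text
t 6.63 pos [ 0.5889 -0.0074  0.2313] yawY 165.2 F [ 0.1 -0.8 -0.3] open 0.0
[ 0.35 -0.33  5.63] turn -0.0
[ 0.36 -0.39 18.13] turn -0.0
```

View pics/s7.png

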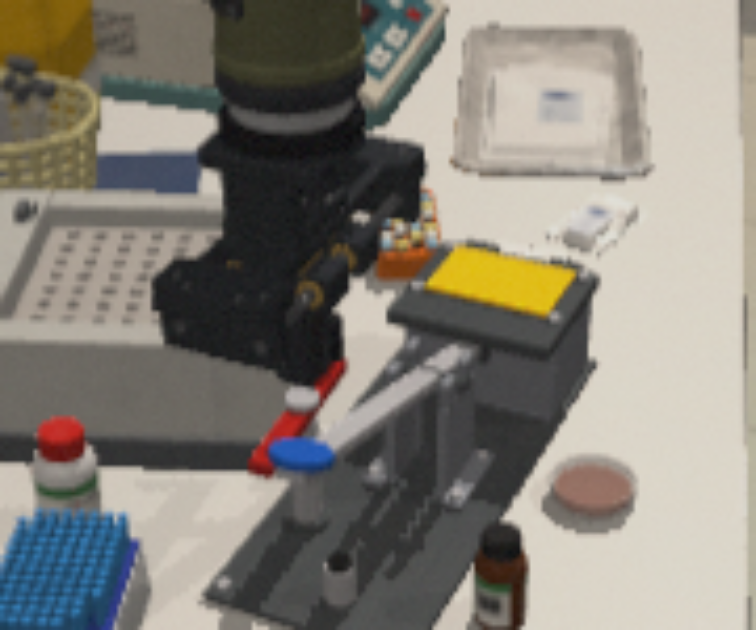

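The fingers are above the pad. Lowering to just above contact while correcting the lateral offset.

Call:
send_rows:
  series:
    - {"delta_pos": [0.2,-0.2,1.5],"turn": 0,"jaw": 1}
    - {"delta_pos": [0.35,-0.3,3],"turn": 0,"jaw": 1}
    - {"delta_pos": [0.35,-0.3,4.5],"turn": 0,"jaw": 1}
    - {"delta_pos": [0.35,-0.3,4.5],"turn": 0,"jaw": 1}
    - {"delta_pos": [0.35,-0.3,4.5],"turn": 0,"jaw": 1}

```text
clock: 7.1
tool_pos: [0.5919, -0.0173, 0.1867]
eef_rot: [-0.606, 0.795, 0.0, -0.001]
contact_force: [0.7, -0.2, 0.6]
opening: 0.005
```

```bash
python3 - <<'E'
from h import *
go([(.591,-.0116,.175,-194.8),(.591,-.0116,.05,-194.8)])
a=vision.snapshot('side'); cv2.imwrite('pics/s8.png',cv2.resize(a[110:260,170:350],None,fx=4.2,fy=4.2))
E
```

```text
t 7.1 pos [ 0.5919 -0.0173  0.1867] yawY 164.7 F [ 0.7 -0.2  0.6] open 0.01
[-0.53  0.23  1.17] turn -0.5
[-0.55  0.2  13.67] turn -0.5
```

View pics/s8.png

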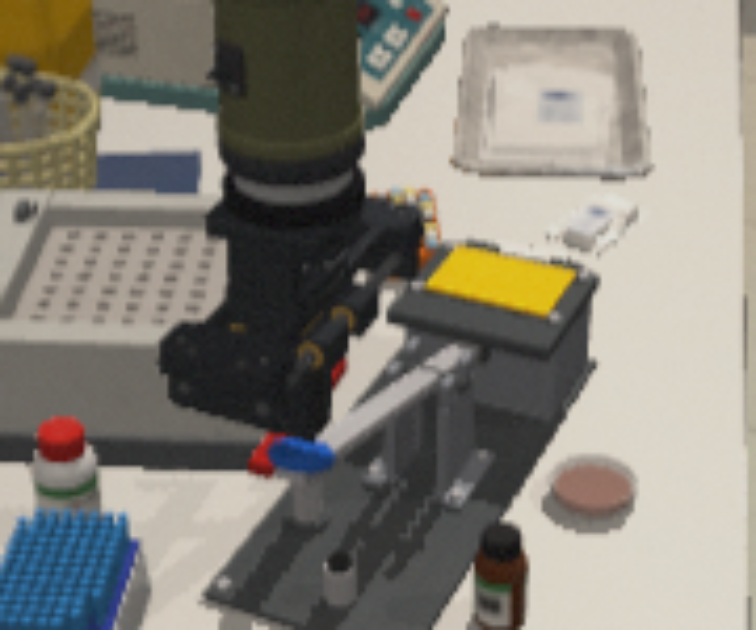

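Call:
send_rows:
  series:
    - {"delta_pos": [-0.3,0.1,0.5],"turn": 0,"jaw": 1}
    - {"delta_pos": [-0.3,0.1,1],"turn": 0,"jaw": 1}
    - {"delta_pos": [-0.3,0.1,1.5],"turn": 0,"jaw": 1}
    - {"delta_pos": [-0.3,0.1,2],"turn": 0,"jaw": 1}
    - {"delta_pos": [-0.3,0.1,2.5],"turn": 0,"jaw": 1}
    - {"delta_pos": [-0.3,0.1,3],"turn": 0,"jaw": 1}
    - {"delta_pos": [-0.3,0.1,3.5],"turn": 0,"jaw": 1}
    - {"delta_pos": [-0.3,0.1,3.5],"turn": 0,"jaw": 1}

```text
clock: 7.82
tool_pos: [0.5932, -0.0109, 0.1525]
eef_rot: [-0.608, 0.794, -0.0, 0.001]
contact_force: [0.9, 3.2, 4.6]
opening: 0.01
```

```bash
python3 - <<'E'
from h import *
go([(.591,-.0116,.05,-194.8)])
a=vision.snapshot('side'); cv2.imwrite('pics/s9.png',cv2.resize(a[110:260,170:350],None,fx=4.2,fy=4.2))
E
```

```text
t 7.82 pos [ 0.5932 -0.0109  0.1525] yawY 164.9 F [0.9 3.2 4.6] open 0.01
[ 0.14  0.21 10.25] turn -0.3
```

View pics/s9.png

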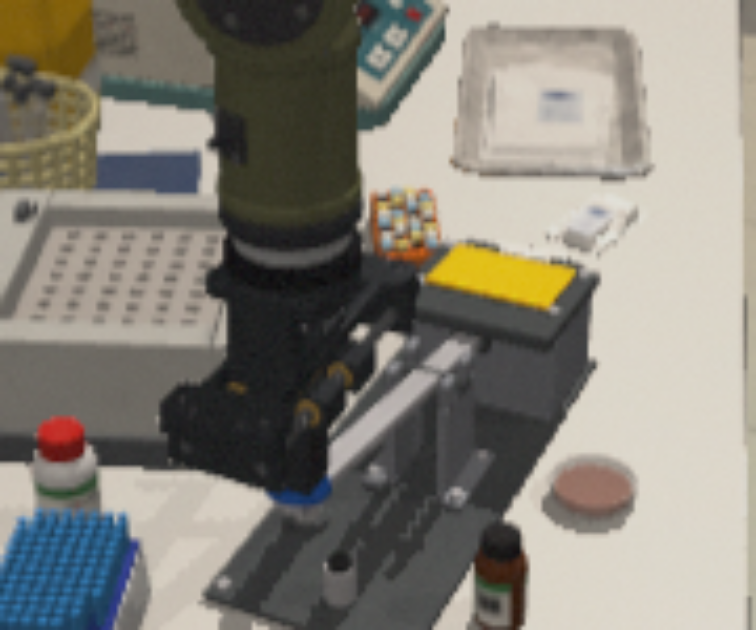

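The lever is turning down with about 5 N on the pad. Continuing down.

Call:
send_rows:
  series:
    - {"delta_pos": [0.1,0.1,0.6],"turn": 0,"jaw": 1}
    - {"delta_pos": [0.1,0.1,1.3],"turn": 0,"jaw": 1}
    - {"delta_pos": [0.1,0.1,2],"turn": 0,"jaw": 1}
    - {"delta_pos": [0.1,0.1,2.8],"turn": 0,"jaw": 1}
    - {"delta_pos": [0.1,0.1,3.6],"turn": 0,"jaw": 1}
    - {"delta_pos": [0.1,0.1,4.4],"turn": 0,"jaw": 1}
    - {"delta_pos": [0.1,0.1,5.2],"turn": 0,"jaw": 1}
    - {"delta_pos": [0.1,0.1,6],"turn": 0,"jaw": 1}

```text
clock: 8.53
tool_pos: [0.5928, -0.0109, 0.0934]
eef_rot: [-0.608, 0.794, -0.0, 0.002]
contact_force: [-0.3, 3.5, 6.7]
opening: 0.006
```

```bash
python3 - <<'E'
from h import *
go([(.591,-.0116,.055,-194.8)])
a=vision.snapshot('side'); cv2.imwrite('pics/s10.png',cv2.resize(a[110:260,170:350],None,fx=4.2,fy=4.2))
E
```

```text
t 8.53 pos [ 0.5928 -0.0109  0.0934] yawY 164.9 F [-0.3  3.5  6.7] open 0.01
[0.12 0.16 3.84] turn -0.3
```

View pics/s10.png

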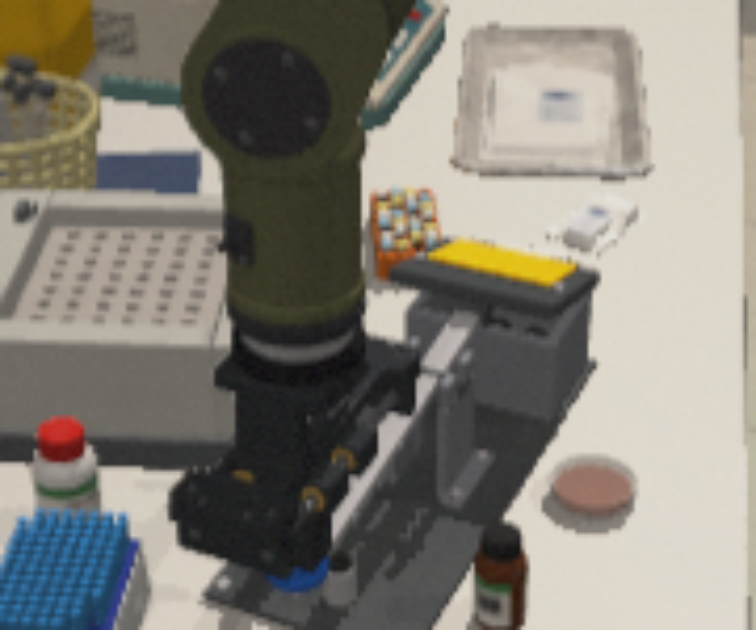

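The flap is rising and the pad is near the bottom. Final part, slower.

Call:
send_rows:
  series:
    - {"delta_pos": [0.1,0.1,0.7],"turn": 0,"jaw": 1}
    - {"delta_pos": [0.1,0.1,1.3],"turn": 0,"jaw": 1}
    - {"delta_pos": [0.1,0.1,1.9],"turn": 0,"jaw": 1}
    - {"delta_pos": [0.1,0.1,2.5],"turn": 0,"jaw": 1}
    - {"delta_pos": [0.1,0.1,3.1],"turn": 0,"jaw": 1}
    - {"delta_pos": [0.1,0.1,3.6],"turn": 0,"jaw": 1}
    - {"delta_pos": [0.1,0.1,3.8],"turn": 0,"jaw": 1}
    - {"delta_pos": [0.1,0.1,3.8],"turn": 0,"jaw": 1}

```text
clock: 9.25
tool_pos: [0.5904, -0.0159, 0.0556]
eef_rot: [-0.607, 0.795, -0.002, -0.0]
contact_force: [-0.7, -1.3, 7.6]
opening: 0.003
```

Call:
send_rows:
  series:
    - {"delta_pos": [0,0,0.1],"turn": 0,"jaw": 1}
    - {"delta_pos": [0,0,0.2],"turn": 0,"jaw": 1}
    - {"delta_pos": [0,0,0.2],"turn": 0,"jaw": 1}

```text
clock: 9.5
tool_pos: [0.5905, -0.016, 0.055]
eef_rot: [-0.607, 0.795, -0.002, -0.0]
contact_force: [-1.2, -0.6, 17.8]
opening: 0.005
```

```bash
python3 - <<'E'
from h import *
go([(.591,-.0116,.053,-194.8)])
for n in('side','top'):
  a=vision.snapshot(n); cv2.imwrite(f'pics/{n}11.png',cv2.resize(a[110:260,150:350],None,fx=3.9,fy=3.9))
E
```

```text
t 9.5 pos [ 0.5905 -0.016   0.055 ] yawY 164.7 F [-1.2 -0.6 17.8] open 0.01
[-0.44  0.07  0.2 ] turn -0.5
```

View pics/side11.png

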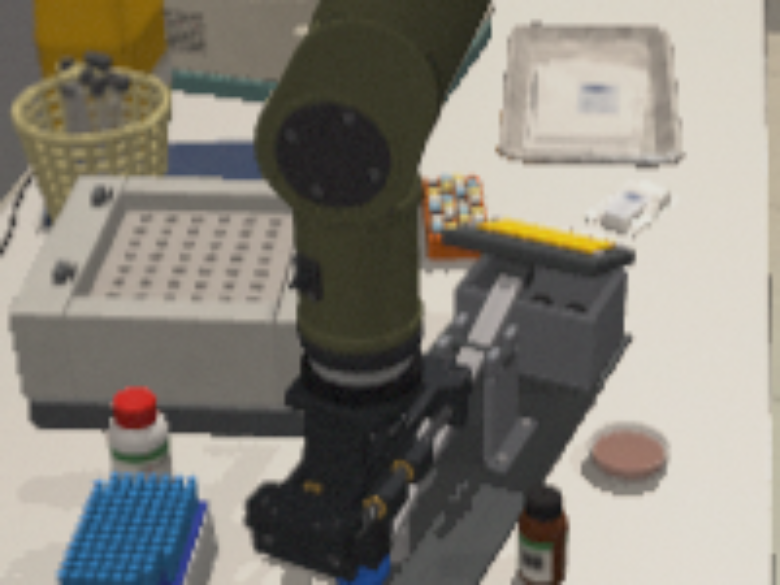

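View pics/top11.png

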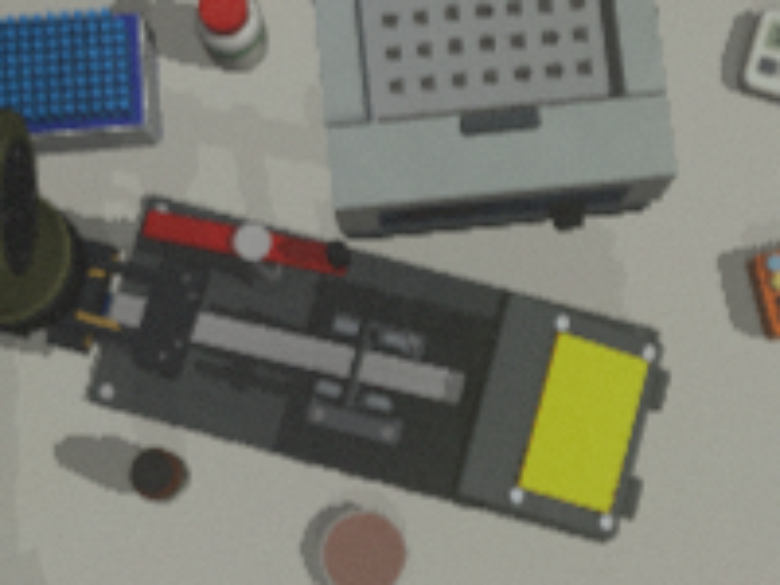

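The pad is down and the flap up. The red arm lies clear of the gripper in the top view, at (150–345, 215–270). Force jumped from 8 to 18 N over 0.6 mm of travel, as on the rubber stop. One numeric check of the lever and flap angle.

Call:
send_rows:
  series:
    - {"delta_pos": [0,0,0],"turn": 0,"jaw": 1}
    - {"delta_pos": [0,0,0],"turn": 0,"jaw": 1}
    - {"delta_pos": [0,0,0],"turn": 0,"jaw": 1}
    - {"delta_pos": [0,0,0],"turn": 0,"jaw": 1}
    - {"delta_pos": [0,0,0],"turn": 0,"jaw": 1}
    - {"delta_pos": [0,0,0],"turn": 0,"jaw": 1}

```text
clock: 10.1
tool_pos: [0.5905, -0.016, 0.0551]
eef_rot: [-0.607, 0.795, -0.002, -0.0]
contact_force: [-2.0, -2.0, 17.4]
opening: 0.007
```

```bash
python3 - <<'E'
from h import *
p=np.load('p.npy')
st()
a=cv2.imread('pics/side11.png')
S=lambda P:((proj('side',c2w(p,P))-[150,110])*3.9).round(0).tolist()
for f in (0,.35,.43,.5):
    # hinge guess at y=-.178,z=.076 ; upper lip edge, corners
    c,s=np.cos(f),np.sin(f);L=.114;h=.013
    y=-.178+L*c-h*s;z=.076+L*s+h*c
    print(f,S([[.064,y,z],[-.064,y,z]]))
for l in(-.3,-.2,0,.3): print("short end",l,S([[0,-.085*np.cos(l),.09-.085*np.sin(l)]]))
for n in("top","side"):
    vision.snapshot(n)
    for l in("dropper_bottle","petri_dish","reagent_bottle","tip_box","microtube_rack","stop_peg"):
        b=nets.boxes_of(n,l);print(n,l,[(round(x["score"],2),round(x["location"][1]*512,1),round(x["location"][0]*384,1)) for x in b[:1]])
st()
E
```

```text
t 10.1 pos [ 0.5905 -0.016   0.0551] yawY 164.7 F [-2.  -2.  17.4] open 0.01
0 [[433.0, 287.0], [586.0, 324.0]]
0.35 [[438.0, 239.0], [593.0, 274.0]]
0.43 [[441.0, 227.0], [596.0, 262.0]]
0.5 [[443.0, 217.0], [598.0, 252.0]]
short end -0.3 [[517.0, 266.0]]
short end -0.2 [[517.0, 273.0]]
short end 0 [[518.0, 291.0]]
short end 0.3 [[515.0, 320.0]]
top dropper_bottle [(0.47, 191.8, 228.3)]
top petri_dish [(0.83, 246.3, 252.1)]
top reagent_bottle [(0.63, 209.7, 118.4)]
top tip_box [(0.93, 169.8, 132.5)]
top microtube_rack [(0.65, 213.9, 173.6)]
top stop_peg [(0.97, 210.2, 169.7)]
side dropper_bottle [(0.72, 287.4, 247.7)]
side petri_dish [(0.55, 312.7, 222.2)]
side reagent_bottle [(0.74, 186.8, 220.6)]
side tip_box [(0.92, 186.2, 258.3)]
side microtube_rack [(0.58, 265.3, 163.4)]
side stop_peg []
t 10.8 pos [ 0.5905 -0.0161  0.0551] yawY 164.7 F [-1.8 -1.5 18.8] open 0.0
```

```bash
python3 -c "
from plant import order
print(order.finish_job())"
```

```text
the job is handed in; nothing more can be done
None
```

The flap is open, and the arm was holding the pad down when I handed the job in at about 10.8 s.

- **Swing stop:** I pushed the black peg round with the closed fingers. It hit a hard stop, with 13 N and no further movement. The peg then showed within 1 px of where it should be at 1.5 rad, so the red arm is fully aside.
- **Pad and flap:** I pressed the pad until the force rose from about 8 N to 18 N within 0.6 mm of travel. The fingertips were at 44 mm, where they should be with the lever on its rubber stop. Force and position then stayed steady for over a second. The flap lip in the side picture corresponds to about 0.40–0.43 rad; 0.43 is expected.
- **Surroundings:** The pictures show the bottles, dish and boxes where they stood.

**Checks that disagreed:**
- The network's top-view position for the microtube rack landed on the swing stop, which is a misdetection. Its side-view position is unchanged.
- The network missed the peg in the last side view, where the gripper hides it. The top picture shows the red arm aside and clear of the gripper.
- By my measurement, the red arm's path overlapped the corner of the grey instrument by a few millimetres. It swung past with only a few newtons of force.

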